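# Lock the hold-down's pivot pin with a spring cotter

## Robot

A 6-joint arm with a two-finger parallel gripper is mounted at the origin on the work surface. World frame = base frame: x ahead of the robot, y to its left, z up, the work surface at z = 0. Lengths are in mm, angles in rad, forces in N, time in s.
With the tool pointing down it reaches from about 400 to 925 mm from the base axis. Payload 12.5 kg.
Tool frame: the origin (TCP) lies midway between the tips of the shut fingers; the grasp point (between the pads) lies 19 mm behind it (env.pinch_z is the z of the grasp point in the tool frame, in mm); z points along the fingers, y is the line along which they close (so a half turn about z gives the same grasp; the last joint's range is limited). The gripper opens to 95 mm and grips with 3 to 60 N. Pads are 20 mm wide; open, the fingers measure 119 mm over their backs; the gripper's body (75 mm by 180 mm) begins 59 mm behind the grasp point.
Start: joints at [1.169, 0.491, 1.559, -0, 1.092, -0.106], TCP at [182.174, 597.879, 214.661] pointing down, gripper open.
Joint ranges: [-3.1, 3.1], [-0.84, 2.19], [0.05, 2.79], [-1.13, 4.28], [0.06, 2.93], [-2.69, 2.69]. Speed limits (rad/s): [2.22, 2.22, 2.79, 3.14, 3.14, 3.14].

## Interface

Orientations are given as [roll, pitch, yaw] about the fixed x, y, z axes, in that order (R = Rz(yaw) Ry(pitch) Rx(roll)).
In Python, from cell import env, eyes gives the robot as it stands.
- The arm moves only by the shell command python3 -m inch 'ROWS'. ROWS is JSON, a list of rows, each a list of 3 entries, a list of its own where there are three numbers: the shift along the tool's x, y, z in units of 60 mm (1.0 is 60 mm), then the turn about the tool's z in units of 5 degrees (1.0 is 5 degrees), then the closure, from -1 (fully open) to 1 (shut). In form: [[[tx, ty, tz], turn, claw], ...]. A call has exactly 10 rows; each row shifts and turns the commanded pose from where the row before left it, along the tool's axes as they then stand; what a row does not reach is not made up. A row lasts 1/8 s, in which the tool goes at most 62.5 mm and 10.7 degrees, less where a joint would pass 70% of its speed; a pose out of reach is approached as far as the arm can. A call is refused whole if a number of a shift passes 1 or a number of a turn 1, either way. A call with a gripper value outside its range is refused whole. The fingers move at their own pace and stop on an object; the grip force is fixed at half the most. Time passes only in rows, so rows that do not move let the fingers close, or fill a call up. It gives the time, the measured TCP pose, the force, the opening and the grip force at its end, in the units of the state.
- env.state(): the state, without advancing time (a new reading comes with each control period).
- eyes.read_camera(name): name is "scene" or "top" or "wrist"; returns a dict with "pixels" (384x512x3 uint8, red, green, blue), "fx", "fy", "cx", "cy" (pixels), "extrinsics" (4x4, takes a point from world to camera coordinates). Camera axes: x right, y down, z forward; pixel columns grow to the right and rows downward; lengths in mm; the calibration is good to about 2 mm. The wrist camera is an equidistant fisheye: a pixel r from the principal point sees the ray r / f radians off the axis. A picture is of the moment at which its call begins. There is no depth.
- env.job_done(): hands the job in; it is judged then, once.
Trained networks look in a picture, given as the dict that the camera call returned (one of the last four; its "shot" number tells which), for a name from the list of things; names that differ only in an ending like _2 or _b are one class to them, and where a whole thing is asked for, a point or a joint stands for the part that bears it (a point fixed in the world has none). Each returns a list of dicts, best first, with "score" (0 to 1); they miss things now and then, are a little off and sometimes report something else, mostly with a low value. They report only what shows in the picture. A call takes as long as a camera call.
- eyes.boxes_of(name, picture): "centre" ([row, column] in pixels, amid what is visible of it).
- eyes.cut_out(name, picture): "mask" (384x512 bool, what is visible of it) and "centre" ([row, column] in pixels, amid what is visible of it).
- eyes.spot_point(name, picture): "centre" ([row, column] in pixels: a listed point, or the origin of a listed thing).
The state is a dict: "t": time; "joints": joint angles; "qvel": joint speeds; "tau": joint torques, N m; "eef_pos": TCP position; "tcp_rot": TCP orientation; "ft_force": force on the tool from outside, world axes, zero at the start; "moment": the same for the moment, N m; "opening": opening from 0.0 (shut) to 1.0 (fully open); "grip_force": force on a finger pad.
Only numpy, scipy, OpenCV 4.12 (cv2) and the standard library are available. Lean on these libraries where they do the work, as an engineer would, in place of code of your own. Each camera call takes 0.05 s, during which the arm holds its last target. There are 200 camera calls.

## Task

Draw the spring cotter out of the wooden parking block and lock the pivot pin of the lever hold-down with it: from above, find the cross hole in the pin's free end with the straight leg, then press the cotter down until its bow snaps over the pin and it sits fully home, and let go. Feel for the hole gently and never bear on the pin or hold-down with more than 30 N; leave the glue bottle, the screwdriver and the sanding block where they are.

Things in the scene. Friction and masses are not known exactly. Their poses are not given: they have to be found in the camera images.
- holddown: Lever hold-down fixed to the bench: plywood base 150 x 110 x 18 mm, two blue steel cheeks (outer faces y = -25 and +25 mm, tops z = 113 mm), between them a wooden arm 36 mm wide, z 81 to 109, x -35 to +155 mm. A level steel pivot pin 24 mm thick crosses them, free end sticking out along -y. Origin: centre of the base's underside, z up.
- pin_root (a point): On the pin's axis at the cheek's outer face, 95 mm up; axes as the hold-down's. Pin top z = +12 mm. The pin's vertical through hole, 8 mm wide, is centred on the axis (x = 0), 10 mm in from the pin's end. How far the pin sticks out is not measured: the hole is anywhere from y = -15 to -39 mm, seen from above or found by feel; under 30 N the pin stays put.
- block: Dark wooden parking block 100 x 70 x 62 mm (x, y, z), fixed, with a slot 40 mm long (x), 8.5 mm wide (y) and 54 mm deep in its top; origin: centre of the underside.
- cotter: Spring cotter of 6 mm wire, about 80 g, z up. Origin: on the straight leg's axis where the pin's axis lies when home. Legs point to -z; the sprung bow is on the +x side of the straight leg; wire within y +-3, x -3 to +22 mm. Starts upright, hung by its head in the block's slot. Its x-z plane must stand square to the pin, either way round. Home: origin on the pin's axis, head 1.5 mm above the pin.
- cotter_grip (a point): On the cotter's head, 42 mm above the cotter's origin and 6 mm along its x. The head, a steel double coil round a red grip, is a stiff block 24 mm wide (x), 14 mm thick (y), from z = +13.5 to +55 mm of the cotter's frame.
- leg_tip (a point): Tip of the cotter's straight leg, 38 mm below the cotter's origin. The leg is 6 mm thick, its last 8 mm thinned to 4.4 mm with a blunt end.
- bow (a joint): Opening of the cotter's bow about its hinge in the head, rad, 0 = closed. Going in, the bow meets the pin with the cotter's origin about 25 mm above the pin's axis, opens to about 0.11, and snaps shut to under 0.03 near home; pressing it over takes a push of 5 to 15 N.
- glue: White glue bottle, 56 mm across and 160 mm high, standing; origin: centre of the underside. Leave it.
- screwdriver: Screwdriver with an orange handle lying on the bench along its own x; leave it.
- sander: Cork sanding block 110 x 65 x 30 mm lying on the bench; origin: centre of the underside. Leave it.

How it is judged (in metres and radians):
On the way, in this order (a step that is already met when the one before it is completed fails the run):
1. the cotter has been drawn clear of the parking block (z of cotter in the frame of block above 0.1 m), for 0.1 s.
2. with the leg in the cross hole, the pin has sprung the bow open (value of joint bow above 0.04 rad and z of cotter in the frame of pin_root between 0.004 and 0.03 m and x of cotter in the frame of pin_root between -0.006 and 0.006 m and y of cotter in the frame of pin_root between -0.043 and -0.011 m), for 0.02 s.
At the end, for the whole second after the job is handed in: The cotter sits upright (tilt under 0.26 rad), its plane square to the pin within 0.35 rad, leg through the cross hole: origin within 4 mm of the pin's axis sideways, -4 to +3 mm in height, 11 to 43 mm out from the cheek; bow closed (under 0.06 rad), at rest, released (z of cotter in the frame of pin_root between -0.004 and 0.003 m and x of cotter in the frame of pin_root between -0.004 and 0.004 m and y of cotter in the frame of pin_root between -0.043 and -0.011 m and angle between cotter's own z axis and vertical below 0.26 rad and angle between the y axis of cotter and the y axis of pin_root, either way round below 0.35 rad and value of joint bow below 0.06 rad and linear speed of cotter below 0.02 m/s); the robot touches nothing.
It fails at once if the tip of the cotter's leg, its head, the fingers or the arm presses on the pin or hold-down with more than 30 N (contact force between any of cotter_c1, cotter_c2, the fingers, the arm and holddown above 30 N).
It fails at once if the cotter is forced: all its contacts with the pin and hold-down, the bow's own squeeze of up to 40 N included, add up to more than 80 N (contact force between cotter and holddown above 80 N).
It fails at once if the glue bottle, the screwdriver or the sanding block is moved by more than 25 mm (distance of any of glue, screwdriver, sander from where it was at the start of the episode above 0.025 m).
It also fails if it takes over 67 s, if anything falls off the work surface, if the arm or the gripper's body presses on something with over 40 N, if the wrist force passes 120 N, or if a joint passes its speed limit or range.

## Working session

There is one attempt and no reset: what is moved stays moved. The work goes in short steps, Python scripts to look and compute and a shell command to move; the robot and the scene stay as the last step left them, time stands still between calls to the robot, and variables do not carry over. Pictures are saved under pics/ and viewed, at most 11 in all, crops included, and the job is handed in when it is done.

```bash
ls; mkdir -p pics
cat > h.py <<'E'
import numpy as np, cv2
from cell import env, eyes
def ray(p,rc):
    r,c=rc; E=np.array(p["extrinsics"]); R=E[:3,:3]; o=-R.T@E[:3,3]
    x=(c-p["cx"])/p["fx"]; y=(r-p["cy"])/p["fy"]
    if p.get("fish"):
        th=np.hypot(x,y); s=np.sin(th)/th if th>1e-9 else 1; d=np.array([x*s,y*s,np.cos(th)])
    else: d=np.array([x,y,1.])
    d=R.T@d; return o,d/np.linalg.norm(d)
def tri(rs):
    A=sum(np.eye(3)-np.outer(d,d) for o,d in rs); b=sum((np.eye(3)-np.outer(d,d))@o for o,d in rs)
    X=np.linalg.solve(A,b); return X,[float(np.linalg.norm(np.cross(X-o,d))) for o,d in rs]
def atz(r,z):
    o,d=r; return o+d*(z-o[2])/d[2]
def shoot(n):
    p=eyes.read_camera(n); p["fish"]=n=="wrist"; return p
def proj(p,X):
    E=np.array(p["extrinsics"]); q=E[:3,:3]@np.array(X,float)+E[:3,3]
    if p["fish"]:
        r=np.hypot(q[0],q[1]); k=np.arctan2(r,q[2])/max(r,1e-9)
    else: k=1/q[2]
    return [round(float(p["cy"]+p["fy"]*q[1]*k),1),round(float(p["cx"]+p["fx"]*q[0]*k),1)]
def save(p,f): cv2.imwrite("pics/"+f,p["pixels"][:,:,::-1])
E
python3 - <<'E'
from h import *
np.set_printoptions(precision=1,suppress=True)
P={n:shoot(n) for n in("scene","top","wrist")}
for n,p in P.items(): print(n,ray(p,(192,256)))
for k in["holddown","pin_root","block","cotter","cotter_grip","leg_tip","glue","screwdriver","sander"]:
    rs=[]
    for n,p in P.items():
        f=eyes.spot_point(k,p)
        if f:
            f=f[0]; print(k,n,np.array(f["centre"]),round(f["score"],2)); rs.append(ray(p,f["centre"]))
    if len(rs)>1: print("  3D",*tri(rs))
    if len(rs)>2: print("  st",*tri(rs[:2]))
im=np.hstack([P["scene"]["pixels"],P["top"]["pixels"]])
im=np.vstack([im,np.hstack([P["wrist"]["pixels"],P["wrist"]["pixels"]*0])])
cv2.imwrite("pics/a.png",cv2.resize(im,(800,600),interpolation=cv2.INTER_AREA)[:,:,::-1])
save(P["top"],"top.png")
print(env.state())
E
```

```text
pics
scene (array([1296.7,  329.5,  654.1]), array([-0.8, -0.3, -0.6]))
top (array([326.8,  21. , 971.3]), array([ 0.2, -0. , -1. ]))
wrist (array([112.3, 619.3, 384.3]), array([ 0.2, -0.1, -1. ]))
holddown scene [211.6 210.5] 0.58
holddown top [188.1 298. ] 0.59
  3D [ 530.6 -119.     1.6] [2.3713910058392105, 2.37139100583921]
pin_root scene [180.7 199.6] 0.79
pin_root top [179.9 314.9] 0.67
  3D [ 526.3 -149.2   98.5] [1.3343659868775968, 1.3343659868775872]
block scene [243.7 293.3] 0.73
block top [181.  204.9] 0.92
  3D [576.7 141.5   1.4] [2.683709092194014, 2.6837090921939795]
cotter scene [230.3 294.8] 0.47
cotter top [180.2 202.3] 0.56
  3D [569.7 142.4  41.2] [1.569356628463786, 1.5693566284638016]
cotter_grip scene [217.  296.2] 0.45
cotter_grip top [172.8 200.6] 0.37
  3D [576.3 142.1  88.7] [4.633137991586474, 4.633137991586492]
leg_tip top [173.3 198.4] 0.42
glue scene [272.5 399.1] 0.7
glue top [190.  110.1] 0.73
  3D [580.1 405.4  -0.3] [1.6724981447021978, 1.6724981447021061]
screwdriver scene [193.5 273.6] 0.66
screwdriver top [254.9 258.4] 0.62
  3D [360.1  12.8  -8.2] [0.631894537014874, 0.6318945370148885]
sander scene [208.1 104.8] 0.59
sander top [143. 395.] 0.58
  3D [ 633.  -413.4    3.3] [4.555488259928657, 4.555488259928893]
{'t': 1.5, 'joints': array([ 1.2,  0.5,  1.6,  0. ,  1.1, -0.1]), 'qvel': array([-0.,  0.,  0.,  0.,  0., -0.]), 'tau': array([  0. , -61.2, -25.8,   0.1,   0. ,   0. ]), 'eef_pos': array([182.1, 597.9, 214.7]), 'tcp_rot': array([3.1, 0. , 2.8]), 'ft_force': array([-0.1,  0.4,  0.7]), 'moment': array([-0.,  0., -0.]), 'grip_force': 0.0, 'opening': 0.999214534939095}
```

View pics/a.png

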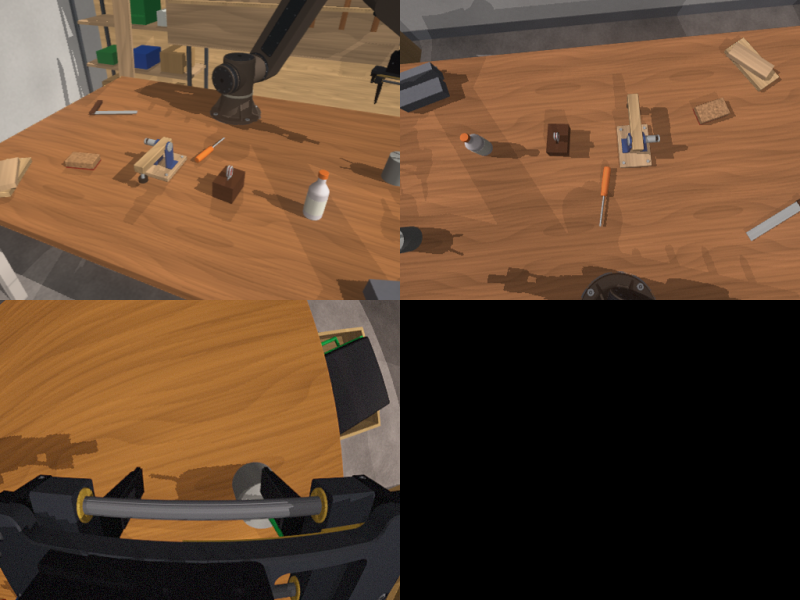

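The composite shows the hold-down (pin pointing right, i.e. -y) near (635,140) of the top view. The block with the cotter is near (558,138), with the glue to its left and the screwdriver below. I'll zoom the top view for orientation.

Run:
```python
import cv2,numpy as np
im=cv2.imread("pics/top.png"); c=im[110:220,180:350]; cv2.imwrite("pics/b.png",cv2.resize(c,(800,518),interpolation=cv2.INTER_CUBIC))
from h import *
s=env.state(); print(s["tcp_rot"],env.pinch_z)
p=shoot("top")
for k,z in(("block",62),("holddown",18),("screwdriver",15)):
    m=eyes.cut_out(k,p)[0]["mask"]; ys,xs=np.nonzero(m)
    pts=np.array([atz(ray(p,(r,c)),z)[:2] for r,c in zip(ys,xs)],np.float32); print(k,cv2.minAreaRect(pts),pts.min(0),pts.max(0))
```

```text
[3.14147219e+00 1.99077038e-06 2.84584180e+00] -18.8
block ((571.35693359375, 137.9075927734375), (77.83129119873047, 114.15186309814453), 84.35294342041016) [511.16122   96.050125] [630.97534 180.09299]
holddown ((590.0982666015625, -139.93161010742188), (148.62770080566406, 268.87701416015625), 87.38432312011719) [ 455.7167  -212.74925] [725.4188   -60.601673]
screwdriver ((372.18157958984375, 4.832164764404297), (24.51866340637207, 196.74647521972656), 76.67793273925781) [276.79953  -24.723944] [468.6083    30.101828]
```

View pics/b.png

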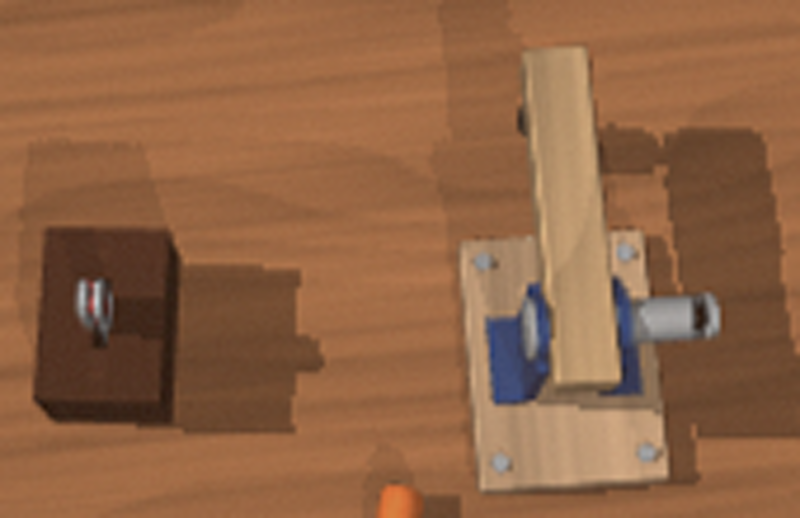

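Block and cotter sit at about crop (95,305), slightly rotated. The pin runs right to about (718,315), with its hole dark near (700,315). Next I'll move over the block.

```bash
python3 -m inch '[[[-0.4,-0.25,0],0,-1],[[-0.6,-0.38,0],0,-1],[[-0.6,-0.38,0],0,-1],[[-0.6,-0.38,0],0,-1],[[-0.6,-0.38,0],0,-1],[[-0.6,-0.38,0],0,-1],[[-0.6,-0.38,0],0,-1],[[-0.6,-0.38,0],0,-1],[[-0.6,-0.38,0],0,-1],[[-0.6,-0.38,0],0,-1]]'; python3 -m inch '[[[-0.6,-0.38,0],0,-1],[[-0.6,-0.38,0],0,-1],[[-0.6,-0.38,0],0,-1],[[-0.6,-0.38,0],0,-1],[[-0.2,-0.1,0],0,-1],[[0,0,0],-0.9,-1],[[0,0,0],-0.9,-1],[[0,0,0],-0.9,-1],[[0,0,0],-0.7,-1],[[0,0,0],0,-1]]'
```

```text
t: 2.95
eef_pos: [451.7, 284.7, 214.8]
tcp_rot: [3.141, 0.0, 2.846]
ft_force: [1.3, 1.1, 0.5]
opening: 1.0
grip_force: 0.0
t: 4.2
eef_pos: [571.4, 147.9, 214.7]
tcp_rot: [3.141, -0.0, -3.141]
ft_force: [0.5, 0.1, -0.7]
opening: 0.996
grip_force: 0.0
```

Run:
```python
from h import *
np.set_printoptions(precision=1,suppress=True)
P={n:shoot(n) for n in("scene","top","wrist")}
for k in["block","cotter","cotter_grip","leg_tip","holddown","pin_root"]:
    rs=[]
    for n,p in P.items():
        f=eyes.spot_point(k,p)
        if f:
            f=f[0]; print(k,n,np.array(f["centre"]),round(f["score"],2),n=="wrist" and [atz(ray(p,f["centre"]),z) for z in (62,90,95)]); rs.append(ray(p,f["centre"]))
    if len(rs)>1: print("  3D",*tri(rs))
print(env.state()["eef_pos"],env.state()["tcp_rot"])
cv2.imwrite("pics/w1.png",cv2.resize(P["wrist"]["pixels"],(800,600))[:,:,::-1]); save(P["wrist"],"w1s.png")
```

```text
block scene [245.1 291.3] 0.7 False
block top [178.7 204.2] 0.93 False
block wrist [172.2 254. ] 0.61 [array([564.2, 143.1,  62. ]), array([558.5, 143.5,  90. ]), array([557.5, 143.6,  95. ])]
  3D [580.8 141.   -0.2] [0.6601710857634393, 3.757316702956453, 4.093583504881321]
cotter scene [229.9 294.6] 0.49 False
cotter wrist [176.6 255.1] 0.86 [array([569.2, 144.3,  62. ]), array([563. , 144.6,  90. ]), array([561.9, 144.7,  95. ])]
  3D [572.8 144.1  45.4] [0.07361325436220385, 0.07361325436220525]
cotter_grip scene [215.  295.4] 0.48 False
cotter_grip top [179.  203.5] 0.72 False
cotter_grip wrist [188.8 250.6] 0.87 [array([583.2, 139.2,  62. ]), array([575.8, 140. ,  90. ]), array([574.5, 140.1,  95. ])]
  3D [568.  138.   87.4] [4.317086750793428, 9.232540629802546, 8.429042745528744]
leg_tip scene [213.6 209.3] 0.41 False
leg_tip top [145.5 397.8] 0.29 False
leg_tip wrist [167.8 251.6] 0.75 [array([559.2, 140.4,  62. ]), array([553.9, 141.1,  90. ]), array([553. , 141.2,  95. ])]
  3D [574.6 -73.  167.2] [103.91059177441929, 246.79109120575478, 218.54008729396202]
holddown scene [210.2 209.4] 0.8 False
holddown top [188.1 297.5] 0.69 False
holddown wrist [144.3  77. ] 0.88 [array([525.9, -77.3,  62. ]), array([523.5, -57.8,  90. ]), array([523.1, -54.3,  95. ])]
  3D [ 530.7 -118.8    5.3] [5.576290242059868, 4.246617093804749, 1.4941454847374356]
pin_root scene [180.8 202.9] 0.9 False
pin_root top [178.1 314.1] 0.96 False
pin_root wrist [156.5  25. ] 0.72 [array([ 536.6, -175.8,   62. ]), array([ 533.3, -147.7,   90. ]), array([ 532.7, -142.6,   95. ])]
  3D [ 530.  -141.5  100.5] [3.4308420853626656, 4.694314470860266, 3.8507572075383356]
[571.8 147.3 214.6] [ 3.1  0.  -3.1]
```

View pics/w1.png

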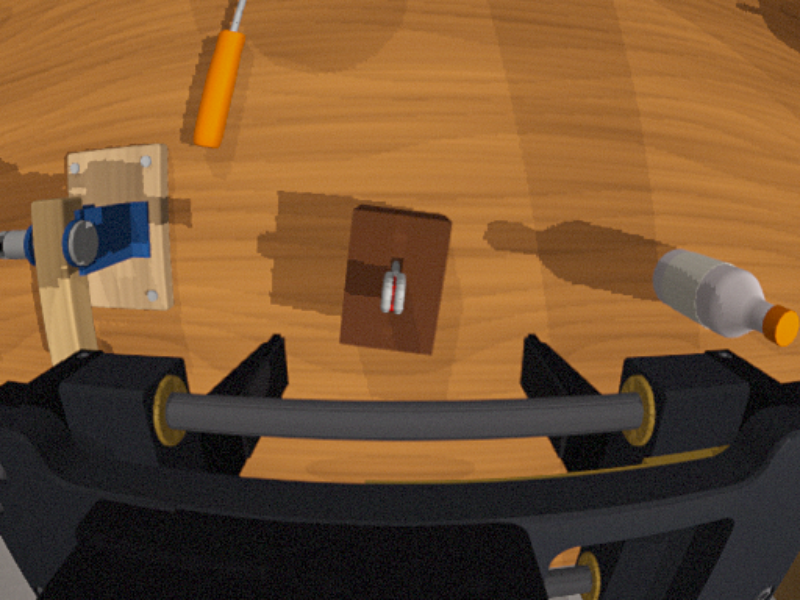

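The wrist view shows the block's top-face corners at about (357,208), (450,222), (432,354) and (340,344). The cotter head is around (394,290) with the slot end above it. The hold-down is at left with its pin running off the left edge.

Run:
```python
from h import *
np.set_printoptions(precision=1,suppress=True)
p=shoot("wrist")
m=eyes.cut_out("block",p)[0]["mask"].astype(np.uint8); m|=eyes.cut_out("cotter",p)[0]["mask"].astype(np.uint8)
c=max(cv2.findContours(m,0,1)[0],key=cv2.contourArea)[:,0]
w=np.array([atz(ray(p,(y,x)),62)[:2] for x,y in c],np.float32); print(cv2.minAreaRect(w))
C=[atz(ray(p,(y*.64,x*.64)),62) for x,y in((357,213),(450,222),(432,354),(340,344))]; print(C,np.mean(C,0))
m=eyes.cut_out("cotter",p)[0]["mask"]; ys,xs=np.nonzero(m)
w=np.array([atz(ray(p,(y,x)),90)[:2] for y,x in zip(ys,xs)]); print(w.mean(0),w.min(0),w.max(0))
r=cv2.minAreaRect(w.astype(np.float32)); print(r)
y0,x0=ys.min()-15,xs.min()-35
cr=p["pixels"][y0:y0+70,x0:x0+93]; cv2.imwrite("pics/c.png",cv2.resize(cr,(800,602),interpolation=cv2.INTER_CUBIC)[:600,:,::-1]); print(x0,y0)
```

```text
((573.2666625976562, 140.81228637695312), (70.7338638305664, 104.31816101074219), 82.74957275390625)
[array([524.4, 115. ,  62. ]), array([530.7, 179.8,  62. ]), array([629. , 168.7,  62. ]), array([621.2, 100. ,  62. ])] [576.4 140.9  62. ]
[572.8 141.1] [553.4 132.7] [588.1 149.2]
((570.58642578125, 141.0723419189453), (15.907262802124023, 34.67747497558594), 85.48002624511719)
209 152
```

View pics/c.png

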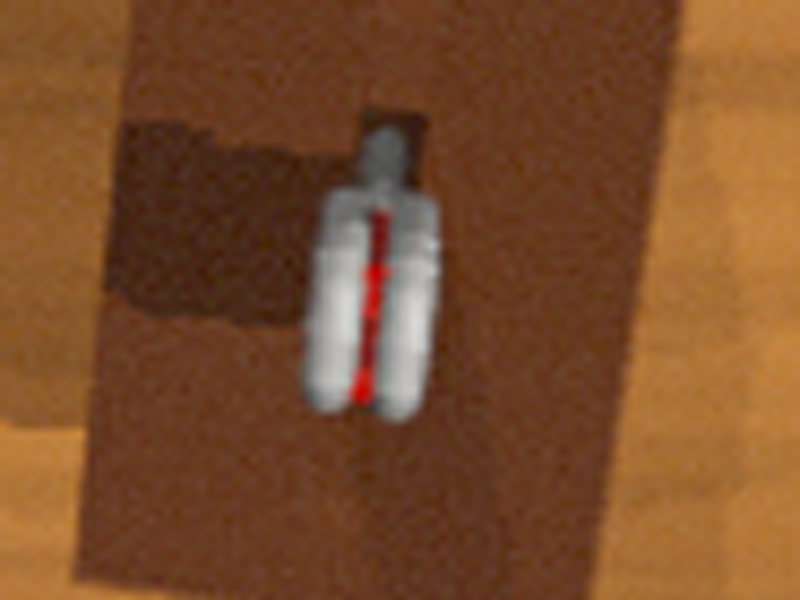

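```bash
python3 -m inch '[[[-0.06,-0.105,0],0,-1],[[0,0,0.4],0.73,-1],[[0,0,0.5],0.73,-1],[[0,0,0.5],0,-1],[[0,0,0.5],0,-1],[[0,0,0.3],0,-1],[[0,0,0.16],0,-0.4],[[0,0,0],0,0.3],[[0,0,0],0,1],[[0,0,0],0,1]]'
python3 - <<'E'
from h import *
s=env.state(); print(s)
p=shoot("wrist"); cr=p["pixels"][130:300,160:360]; cv2.imwrite("pics/d.png",cv2.resize(cr,(700,595),interpolation=cv2.INTER_CUBIC)[:,:,::-1])
E
```

```text
t: 6.7
eef_pos: [575.7, 141.1, 73.8]
tcp_rot: [3.141, 0.001, 3.015]
ft_force: [0.6, 0.2, 0.4]
opening: 0.636
grip_force: 0.0
{'t': 6.7, 'joints': array([ 1.28879437e-01,  6.17016178e-01,  1.77281457e+00,  9.50678666e-05,
        7.50505083e-01, -1.31550548e+00]), 'qvel': array([-0.00183684,  0.00234208,  0.00396796, -0.00047845, -0.00150288,
        0.00186539]), 'tau': array([-4.27189528e-02, -6.18669319e+01, -1.86157805e+01, -1.00370951e-02,
        9.08341887e-02, -1.20091139e-03]), 'eef_pos': array([575.70822262, 141.07938564,  73.76910312]), 'tcp_rot': array([3.14121245e+00, 1.19969562e-03, 3.01511153e+00]), 'ft_force': array([0.57902459, 0.18079263, 0.38060274]), 'moment': array([-0.01092671, -0.05937544,  0.0493145 ]), 'grip_force': 0.0, 'opening': 0.6362303218746126}
```

View pics/d.png

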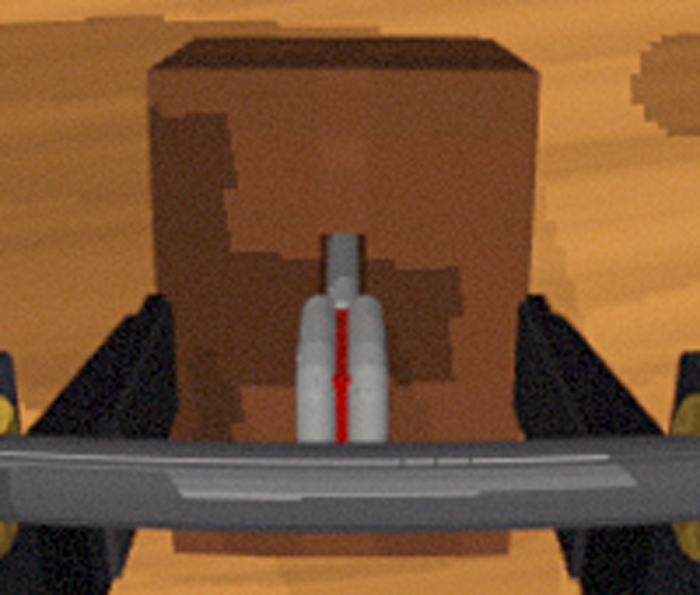

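Cotter and gripper are aligned: the head is at (342,370), and the bow shows on the robot side, at (343,265). I'll close and draw it out.

```bash
python3 -m inch '[[[0,0,0],0,1],[[0,0,0],0,1],[[0,0,0],0,1],[[0,0,0],0,1],[[0,0,0],0,1],[[0,0,0],0,1],[[0,0,-0.2],0,1],[[0,0,-0.4],0,1],[[0,0,-0.6],0,1],[[0,0,-0.6],0,1]]'; python3 -m inch '[[[0,0,-0.4],0,1],[[0,0,0],0,1],[[0.1,-0.4,0],-0.6,1],[[0.1,-0.6,0],-0.6,1],[[0.1,-0.6,0],-0.6,1],[[0.1,-0.6,0],-0.6,1],[[0,-0.6,0],0,1],[[0,-0.6,0],0,1],[[0,0,0],0,1],[[0,0,0],0,1]]'
python3 - <<'E'
from h import *
np.set_printoptions(precision=1,suppress=True)
P={n:shoot(n) for n in("scene","top","wrist")}
for k in["cotter","cotter_grip","leg_tip","holddown","pin_root"]:
    rs=[]
    for n,p in P.items():
        f=eyes.spot_point(k,p)
        if f:
            f=f[0]; print(k,n,np.array(f["centre"]),round(f["score"],2),n=="wrist" and [atz(ray(p,f["centre"]),z) for z in (0,95)]); rs.append(ray(p,f["centre"]))
    if len(rs)>1: print("  3D",*tri(rs))
print(env.state()["eef_pos"],env.state()["tcp_rot"])
cv2.imwrite("pics/w2.png",cv2.resize(P["wrist"]["pixels"],(800,600))[:,:,::-1])
E
```

```text
t: 8.0
eef_pos: [575.2, 141.0, 182.8]
tcp_rot: [3.141, 0.0, 3.015]
ft_force: [0.3, 0.4, -0.4]
opening: 0.145
grip_force: 30.0
t: 9.25
eef_pos: [551.6, -60.8, 204.3]
tcp_rot: [3.141, -0.001, -3.059]
ft_force: [-0.4, -0.0, -1.3]
opening: 0.145
grip_force: 30.0
cotter scene [165.8 223.8] 0.58 False
cotter wrist [212.5 259.2] 0.66 [array([609.3, -54.1,   0. ]), array([576.3, -57.1,  95. ])]
  3D [548.  -60.  176.9] [0.3498347050380939, 0.34983470503806463]
cotter_grip scene [151.3 221.3] 0.44 False
cotter_grip wrist [248.7 258. ] 0.62 [array([662.9, -51.3,   0. ]), array([616.4, -55. ,  95. ])]
  3D [554.6 -60.7 221.7] [0.853260151672258, 0.8532601516721655]
leg_tip scene [175.5 221.8] 0.56 False
leg_tip wrist [199.4 257. ] 0.87 [array([591.3, -58.6,   0. ]), array([562.9, -60.4,  95. ])]
  3D [548.7 -64.2 147. ] [3.028150126186247, 3.028150126186188]
holddown scene [211.6 211.7] 0.75 False
holddown wrist [151.  212.4] 0.75 [array([ 532. , -120.7,    0. ]), array([ 518.6, -106.8,   95. ])]
  3D [ 531.  -118.9    2.6] [1.4113840871617278, 1.411384087161766]
pin_root scene [185.3 201.5] 0.93 False
pin_root wrist [160.8 177.4] 0.95 [array([ 547.9, -166.6,    0. ]), array([ 530.5, -141.1,   95. ])]
  3D [ 531.7 -142.8   88.2] [0.09959509773584782, 0.09959509773597182]
[552.  -61.3 205. ] [ 3.1  0.  -3.1]
```

View pics/w2.png

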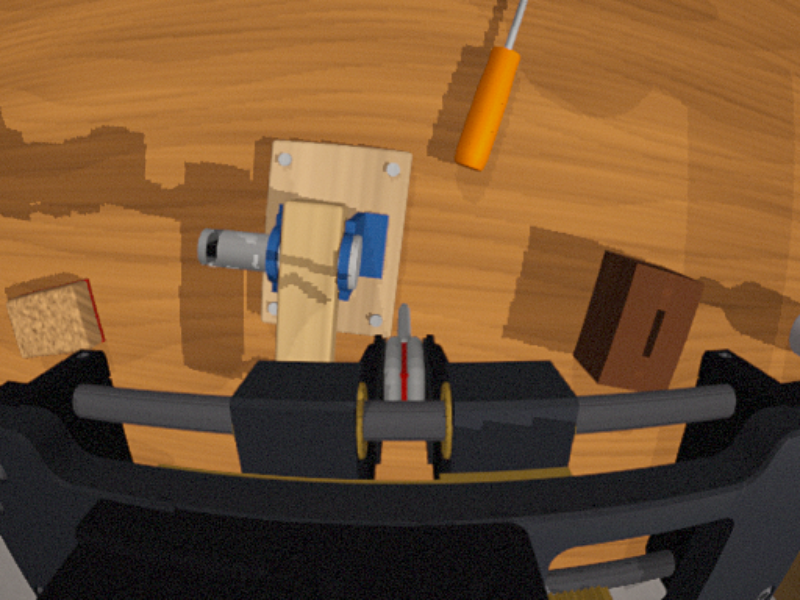

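The cotter is held at (404,365) and the wire end is visible at (401,310). The pin's hole is at about (210,246), and the base corners are (273,140), (411,153), (395,335) and (263,320).

Run:
```python
from h import *
np.set_printoptions(precision=1,suppress=True)
p=shoot("wrist"); q=shoot("scene"); t=shoot("top")
C=np.array([atz(ray(p,(y*.64,x*.64)),18) for x,y in((273,140),(411,153),(395,335),(263,320))]); print(C,C.mean(0))
for a,b in((3,0),(2,1)): d=C[a]-C[b]; print("yaw",np.degrees(np.arctan2(d[1],d[0])))
d=C[1]-C[0]; print("yaw",np.degrees(np.arctan2(-d[0],d[1])))
print("hole",atz(ray(p,(246*.64,210*.64)),107))
print("tcp proj",proj(p,env.state()["eef_pos"]), [proj(p,np.array([552+dx,-61.3,z])) for dx,z in((-6,144),(6,144),(-16,160),(16,160))])
def crop(I,y,x,h,w,H,W): return cv2.resize(I[y:y+h,x:x+w],(W,H),interpolation=cv2.INTER_CUBIC)
a=crop(p["pixels"],140,110,75,100,450,600)
cr=proj(q,[550,-61,190]); tr=proj(t,[528,-180,107]); print(cr,tr)
b=crop(q["pixels"],int(cr[0])-25,int(cr[1])-15,50,33,450,300)
c=p["pixels"]
a2=crop(c,185,225,75,66,450,396)
cv2.imwrite("pics/e.png",np.hstack([a2,b])[:,:,::-1])
```

```text
[[ 456.9 -170.8   18. ]
 [ 461.3  -63.    18. ]
 [ 606.8  -63.6   18. ]
 [ 603.7 -174.4   18. ]] [ 532.1 -118.    18. ]
yaw -1.4059860348058768
yaw -0.24464277914867064
yaw -2.323242631141612
hole [ 528.  -183.1  107. ]
tcp proj [233.0, 257.7] [[196.4, 258.5], [210.4, 257.3], [189.6, 259.6], [229.1, 256.2]]
[161.6, 223.0] [176.9, 328.0]
```

View pics/e.png

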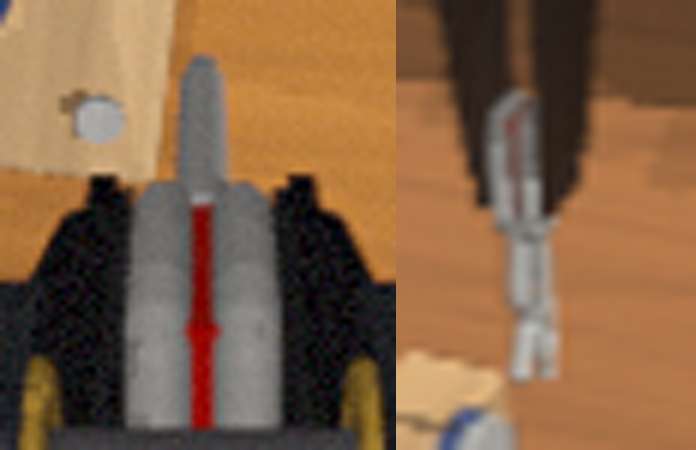

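The tapered straight leg with its tip at crop (200,57) is on the robot side, and the bow faces away from the robot. So the leg axis lies about 6 mm along tool +x from the TCP. I'll go above the hole.

```bash
python3 -m inch '[[[0,0,0],0.6,1],[[0,0,0],0.6,1],[[0.04,-0.35,0],0,1],[[0.05,-0.45,0],0,1],[[0.05,-0.45,0],0,1],[[0.05,-0.45,0],0,1],[[0.047,-0.335,0],0,1],[[0,0,0.2],0,1],[[0,0,0.133],0,1],[[0,0,0],0,1]]'
python3 - <<'E'
from h import *
np.set_printoptions(precision=1,suppress=True)
p=shoot("wrist"); t=shoot("top"); s=env.state(); print(s["eef_pos"],s["tcp_rot"],s["ft_force"])
for k in["cotter","leg_tip","pin_root","holddown"]:
  for n,I in(("w",p),("t",t)):
    for f in eyes.spot_point(k,I)[:1]: print(k,n,np.array(f["centre"]),f["score"],[atz(ray(I,f["centre"]),z) for z in (0,95,124)])
T=s["eef_pos"]
tip=T+[-6,0,18.8-80]; print("tip",proj(p,tip),"pin pts",[proj(p,[529,y,107]) for y in(-143,-183,-193)])
y,x=map(int,proj(p,[529,-175,107]));print(y,x)
a=cv2.resize(p["pixels"][y-50:y+50,x-50:x+75],(750,600),interpolation=cv2.INTER_CUBIC)
cv2.imwrite("pics/f.png",a[:,:,::-1])
E
```

```text
t: 11.55
eef_pos: [534.9, -182.2, 184.1]
tcp_rot: [3.141, -0.002, 3.121]
ft_force: [0.1, -0.2, 0.2]
opening: 0.146
grip_force: 30.0
[ 535.3 -182.4  185. ] [ 3.1 -0.   3.1] [ 0.6  0.3 -0.8]
cotter w [212.8 260.3] 0.71 [array([ 585.8, -180.5,    0. ]), array([ 552.7, -180.5,   95. ]), array([ 542.6, -180.4,  124. ])]
leg_tip w [194.8 256.5] 0.81 [array([ 562.1, -184.8,    0. ]), array([ 535.4, -183.6,   95. ]), array([ 527.2, -183.2,  124. ])]
pin_root w [189.6 299.1] 0.8 [array([ 556.6, -131.8,    0. ]), array([ 531.3, -144.8,   95. ]), array([ 523.6, -148.8,  124. ])]
pin_root t [177.1 316.4] 0.86 [array([ 555.7, -172.4,    0. ]), array([ 533.3, -153.5,   95. ]), array([ 526.5, -147.7,  124. ])]
holddown w [167.9 311.9] 0.8 [array([ 529.5, -116.2,    0. ]), array([ 511.4, -133.4,   95. ]), array([ 505.9, -138.6,  124. ])]
holddown t [186.1 301.1] 0.97 [array([ 534.7, -126.3,    0. ]), array([ 514.3, -111.9,   95. ]), array([ 508.1, -107.5,  124. ])]
tip [197.2, 257.5] pin pts [[190.5, 303.0], [191.5, 256.9], [191.7, 245.3]]
191 266
```

View pics/f.png

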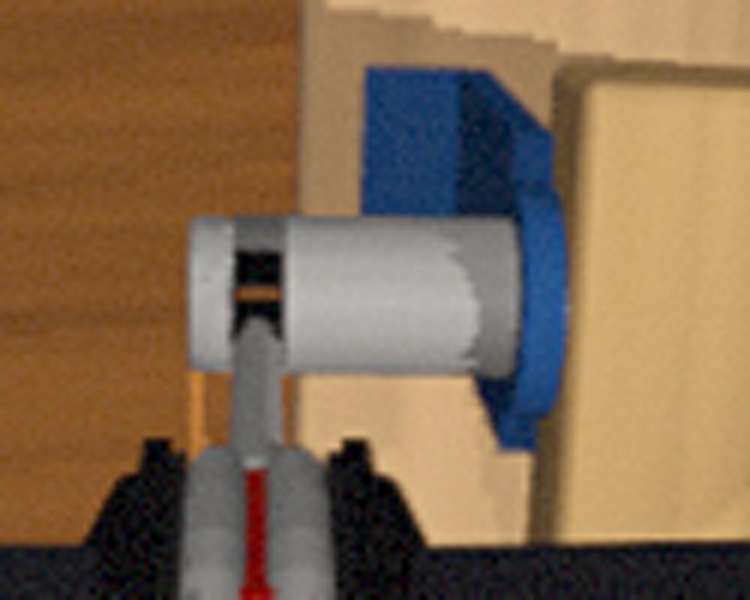

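The hole shows at crop columns 233–285 and rows 250–340, the pin spans rows 217–375, and the leg axis is at column 257. Sideways alignment along the pin is good, so only x needs computing.

Run:
```python
from h import *
np.set_printoptions(precision=1,suppress=True)
p=shoot("wrist"); s=env.state(); print(s["eef_pos"],s["tcp_rot"],s["ft_force"])
f=lambda r,c:(141+r/6-.4,216+c/6-.4)
print("hole edge",atz(ray(p,f(250,259)),106.4))
o,d1=ray(p,f(217,259)); _,d2=ray(p,f(375,259)); 
a1,a2=[np.arctan2(d[0],-d[2]) for d in(d1,d2)]; m=(a1+a2)/2; print("axis x, from silhouette",o[0]+np.tan(m)*(o[2]-95),"diam",2*np.sin((a2-a1)/2)*(o[2]-95)/np.cos(m))
print("hole y",atz(ray(p,f(290,259)),107))
print("tip front edge",atz(ray(p,f(318,257)),123.8))
```

```text
[ 535.1 -183.   185.1] [3.1 0.  3.1] [ 0.3  0.2 -0.9]
hole edge [ 521.7 -182.1  106.4]
axis x, from silhouette 531.5279117061161 diam 23.842094774240167
hole y [ 527.4 -182.3  107. ]
tip front edge [ 526.9 -182.5  123.8]
```

```bash
python3 -m inch '[[[-0.037,0.003,0],0,1],[[0,0,0.06],0,1],[[0,0,0.06],0,1],[[0,0,0.05],0,1],[[0,0,0.03],0,1],[[0,0,0.015],0,1],[[0,0,0],0,1],[[0,0,0],0,1],[[0,0,0],0,1],[[0,0,0],0,1]]'; python3 -m inch '[[[0,0,0.015],0,1],[[0,0,0.015],0,1],[[0,0,0.015],0,1],[[0,0,0.015],0,1],[[0,0,0],0,1],[[0,0,0],0,1],[[0,0,0],0,1],[[0,0,0],0,1],[[0,0,0],0,1],[[0,0,0],0,1]]'
```

```text
t: 13.35
eef_pos: [537.4, -182.8, 172.2]
tcp_rot: [3.142, 0.0, 3.12]
ft_force: [1.0, 0.7, 0.2]
opening: 0.147
grip_force: 30.0
t: 14.6
eef_pos: [537.4, -182.9, 168.5]
tcp_rot: [3.142, 0.0, 3.12]
ft_force: [-0.3, -0.3, -1.8]
opening: 0.142
grip_force: 30.0
```

```bash
python3 -m inch '[[[0,0,0.015],0,1],[[0,0,0.015],0,1],[[0,0,0.015],0,1],[[0,0,0.015],0,1],[[0,0,0],0,1],[[0,0,0],0,1],[[0,0,0],0,1],[[0,0,0],0,1],[[0,0,0],0,1],[[0,0,0],0,1]]'
python3 - <<'E'
from h import *
p=shoot("wrist"); s=env.state(); print(s["eef_pos"],s["tcp_rot"],s["ft_force"],s["moment"])
y,x=map(int,proj(p,[531,-175,107]))
cv2.imwrite("pics/g.png",cv2.resize(p["pixels"][y-50:y+50,x-50:x+75],(750,600),interpolation=cv2.INTER_CUBIC)[:,:,::-1])
E
```

```text
t: 15.85
eef_pos: [537.4, -182.8, 164.9]
tcp_rot: [3.142, -0.0, 3.12]
ft_force: [-0.3, 0.3, 0.2]
opening: 0.142
grip_force: 30.0
[ 537.37411486 -182.86030349  164.93476698] [3.14150864e+00 4.91568715e-05 3.11984555e+00] [ 0.19352108  0.59703507 -0.9647212 ] [-0.00331152 -0.0056676  -0.04902954]
```

View pics/g.png

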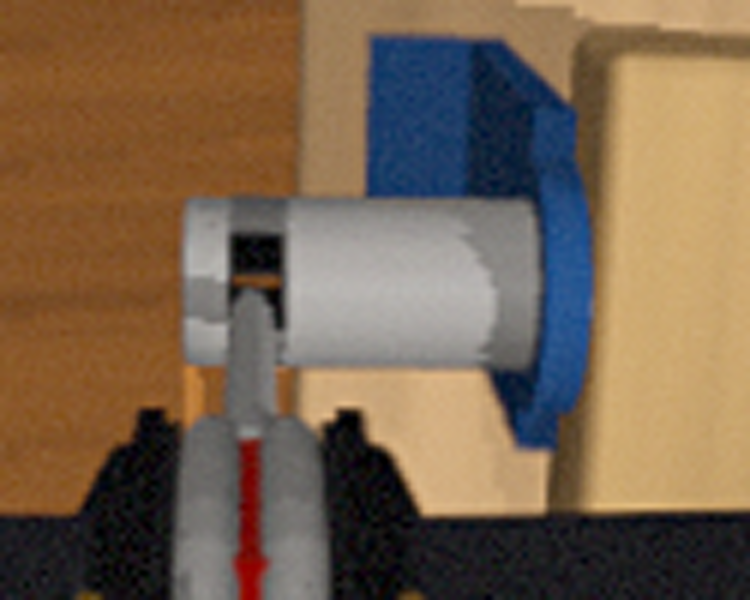

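The tip is inside the hole (crop column 253 against the hole centre at 257) with no contact force. I'll nudge 0.4 mm and go down to bow contact.

```bash
python3 -m inch '[[[0,0.008,0],0,1],[[0,0,0.03],0,1],[[0,0,0.03],0,1],[[0,0,0.03],0,1],[[0,0,0.03],0,1],[[0,0,0],0,1],[[0,0,0],0,1],[[0,0,0],0,1],[[0,0,0],0,1],[[0,0,0],0,1]]'
```

```text
t: 17.15
eef_pos: [537.4, -182.4, 157.8]
tcp_rot: [3.142, 0.0, 3.12]
ft_force: [0.9, 0.3, -0.8]
opening: 0.146
grip_force: 30.0
```

```bash
python3 -m inch '[[[0,0,0.03],0,1],[[0,0,0.03],0,1],[[0,0,0.03],0,1],[[0,0,0.03],0,1],[[0,0,0.03],0,1],[[0,0,0.03],0,1],[[0,0,0.02],0,1],[[0,0,0],0,1],[[0,0,0],0,1],[[0,0,0],0,1]]'
```

```text
t: 18.4
eef_pos: [537.4, -182.4, 145.8]
tcp_rot: [3.142, 0.0, 3.12]
ft_force: [-0.2, 0.3, -1.3]
opening: 0.145
grip_force: 30.0
```

```bash
python3 -m inch '[[[0,0,0.02],0,1],[[0,0,0.02],0,1],[[0,0,0.02],0,1],[[0,0,0.02],0,1],[[0,0,0.01],0,1],[[0,0,0],0,1],[[0,0,0],0,1],[[0,0,0],0,1],[[0,0,0],0,1],[[0,0,0],0,1]]'
```

```text
t: 19.65
eef_pos: [537.5, -182.5, 140.4]
tcp_rot: [-3.141, 0.0, 3.12]
ft_force: [1.5, -0.5, 1.8]
opening: 0.152
grip_force: 30.0
```

```bash
python3 -m inch '[[[0,0,0.02],0,1],[[0,0,0.02],0,1],[[0,0,0.02],0,1],[[0,0,0],0,1],[[0,0,0],0,1],[[0,0,0],0,1],[[0,0,0],0,1],[[0,0,0],0,1],[[0,0,0],0,1],[[0,0,0],0,1]]'
```

```text
t: 20.9
eef_pos: [537.5, -182.4, 136.7]
tcp_rot: [3.142, 0.0, 3.12]
ft_force: [3.8, -1.3, 1.3]
opening: 0.145
grip_force: 30.0
```

```bash
python3 -m inch '[[[0,0,0.02],0,1],[[0,0,0.02],0,1],[[0,0,0.02],0,1],[[0,0,0],0,1],[[0,0,0],0,1],[[0,0,0],0,1],[[0,0,0],0,1],[[0,0,0],0,1],[[0,0,0],0,1],[[0,0,0],0,1]]'
```

```text
t: 22.15
eef_pos: [537.5, -182.4, 133.2]
tcp_rot: [3.142, 0.0, 3.12]
ft_force: [5.1, -0.1, 2.2]
opening: 0.145
grip_force: 30.0
```

```bash
python3 -m inch '[[[0,0,0.02],0,1],[[0,0,0.02],0,1],[[0,0,0.02],0,1],[[0,0,0.02],0,1],[[0,0,0],0,1],[[0,0,0],0,1],[[0,0,0],0,1],[[0,0,0],0,1],[[0,0,0],0,1],[[0,0,0],0,1]]'
```

```text
t: 23.4
eef_pos: [537.4, -182.3, 127.5]
tcp_rot: [3.141, -0.0, 3.12]
ft_force: [6.9, -0.8, -6.6]
opening: 0.144
grip_force: 30.0
```

```bash
python3 -m inch '[[[0,0,0.02],0,1],[[0,0,0.02],0,1],[[0,0,0.02],0,1],[[0,0,0.02],0,1],[[0,0,0],0,1],[[0,0,0],0,1],[[0,0,0],0,1],[[0,0,0],0,1],[[0,0,0],0,1],[[0,0,0],0,1]]'
```

```text
t: 24.65
eef_pos: [537.0, -182.2, 122.6]
tcp_rot: [3.141, -0.001, 3.12]
ft_force: [5.5, -0.9, -5.5]
opening: 0.147
grip_force: 30.0
```

```bash
python3 -m inch '[[[0,0,0.017],0,1],[[0,0,0.017],0,1],[[0,0,0],0,1],[[0,0,0],0,1],[[0,0,0],0,1],[[0,0,0],0,1],[[0,0,0],0,1],[[0,0,0],0,1],[[0,0,0],0,1],[[0,0,0],0,1]]'
python3 - <<'E'
from h import *
p=shoot("scene");w=shoot("wrist"); s=env.state(); print(s["eef_pos"],s["ft_force"])
y,x=map(int,proj(p,[531,-180,110])); print(y,x)
y2,x2=map(int,proj(w,[531,-175,107]))
a=cv2.resize(p["pixels"][y-28:y+28,x-28:x+28],(400,400),interpolation=cv2.INTER_CUBIC)
b=cv2.resize(w["pixels"][y2-50:y2+50,x2-50:x2+50],(400,400),interpolation=cv2.INTER_CUBIC)
cv2.imwrite("pics/i.png",np.hstack([a,b])[:,:,::-1])
E
```

```text
t: 25.9
eef_pos: [537.4, -182.4, 121.5]
tcp_rot: [3.142, 0.0, 3.12]
ft_force: [2.3, 0.0, -4.9]
opening: 0.15
grip_force: 30.0
[ 537.37681637 -182.38361074  121.51070013] [ 2.87402745  0.72360893 -4.65707196]
176 189
```

View pics/i.png

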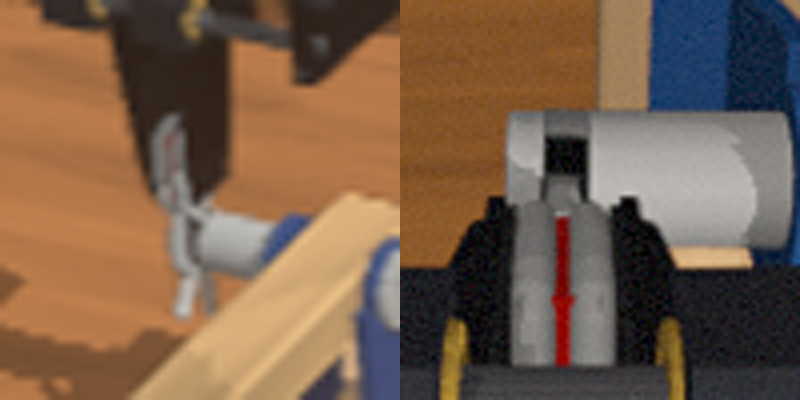

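The bow is round the pin, left crop (190,240), and the leg is through. It still pulls down a little, so I'll go on gently to the seat.

```bash
python3 -m inch '[[[0,0,0.015],0,1],[[0,0,0.01],0,1],[[0,0,0],0,1],[[0,0,0],0,1],[[0,0,0],0,1],[[0,0,0],0,1],[[0,0,0],0,1],[[0,0,0],0,1],[[0,0,0],0,1],[[0,0,0],0,1]]'
```

```text
t: 27.25
eef_pos: [537.4, -182.4, 120.0]
tcp_rot: [3.141, 0.0, 3.12]
ft_force: [0.0, -0.6, -0.9]
opening: 0.149
grip_force: 30.0
```

Force is zero and the TCP is at the predicted home height. I'll release and lift straight up.

```bash
python3 -m inch '[[[0,0,0],0,0.3],[[0,0,0],0,0.3],[[0,0,0],0,0.3],[[0,0,0],0,0.3],[[0,0,0],0,0.3],[[0,0,-0.2],0,0.3],[[0,0,-0.5],0,0.3],[[0,0,-0.6],0,0.3],[[0,0,-0.6],0,0.3],[[0,0,0],0,0.3]]'
python3 - <<'E'
from h import *
np.set_printoptions(precision=1,suppress=True)
P={n:shoot(n) for n in("scene","top","wrist")}
for k in["cotter","cotter_grip","leg_tip","pin_root"]:
    rs=[]
    for n,p in P.items():
        f=eyes.spot_point(k,p)
        if f and f[0]["score"]>.4: rs.append(ray(p,f[0]["centre"]))
    if len(rs)>1: print(k,*tri(rs))
p,w=P["scene"],P["wrist"]; print(env.state()["eef_pos"],env.state()["ft_force"])
y,x=map(int,proj(p,[531,-180,110])); y2,x2=map(int,proj(w,[531,-175,107]))
a=cv2.resize(p["pixels"][y-28:y+28,x-28:x+28],(400,400),interpolation=cv2.INTER_CUBIC)
b=cv2.resize(w["pixels"][y2-50:y2+50,x2-50:x2+50],(400,400),interpolation=cv2.INTER_CUBIC)
cv2.imwrite("pics/j.png",np.hstack([a,b])[:,:,::-1])
E
```

```text
t: 28.5
eef_pos: [538.2, -182.8, 237.4]
tcp_rot: [-3.139, 0.005, 3.12]
ft_force: [-0.2, -0.4, -1.0]
opening: 0.348
grip_force: 0.0
cotter [ 532.8 -182.1   91.8] [1.0509031257596235, 1.0509031257598056]
cotter_grip [ 544.  -183.2  135.1] [1.3211404049970168, 1.3211404049970117]
pin_root [ 525.1 -143.4  100.3] [4.86054903662162, 2.400878278749659, 3.631201066952426]
[ 537.4 -182.4  233.9] [-0.2  1.4  0.6]
```

View pics/j.png

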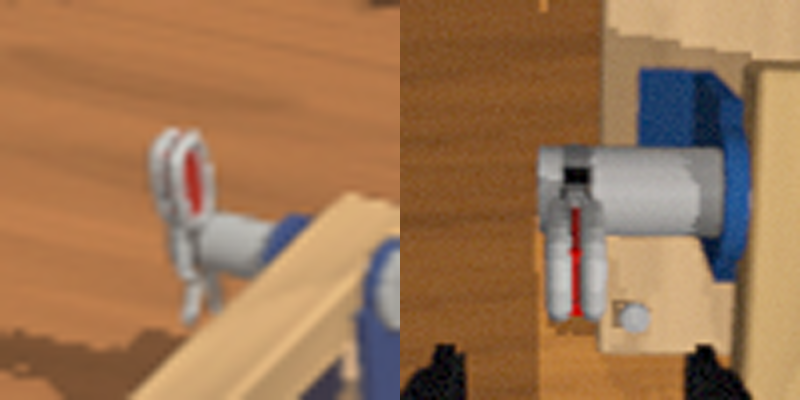

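The cotter stands upright on the pin, at left crop (185,190). Its leg is through, the bow is closed round the pin, and the gripper is clear.

```bash
python3 -c "
from cell import env
print(env.job_done())"
```

```text
the job is handed in; nothing more can be done
None
```

I drew the cotter from the block and pressed it home through the pin's cross hole until its bow snapped over. I then let go and handed the job in at about 29 s of the 67 s; wrist force in the readings stayed under 10 N, and the hand-in returned no verdict.

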